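Refit the bayonet lamp of the bench turbidity meter

TASK

Fit the loose lamp into the socket on top of the bench meter: pass its two lugs down through the socket's slots, press it in against the spring, twist it gently clockwise (seen from above) to the stop, and let the spring lift it into its notches, so that it stays locked upright when you let go. Be gentle: never load the meter with more than about 40 N through the lamp, and leave the other things on the worktop where they stand.

Things in the scene. Friction and masses are not known exactly. Their poses are not given: they have to be found in the camera images.
- lamp_grip (a point): Grip point in the wing of the loose upright lamp (84 mm tall, 0.15 kg, up to 20 % either way); x along the wing, z up the lamp. The black wing is 50 mm long (x), 12 mm thick (y), 34 mm tall, its top 10 mm above this point: grip it across its thickness from above. It stands on a black head disc 60 mm in diameter, top 24 mm and underside 30 mm below this point.
- lamp_lugs (a point): Point on the lamp's axis midway between its two steel lugs, at the level of their undersides, 58 mm below lamp_grip. The lugs stick out of the barrel along plus and minus x, in line with the wing: 6 mm wide, 6 mm tall, tips 28.5 mm from the axis. Fits either way round (half turn).
- lamp: The whole lamp; origin at the centre of its foot, 74 mm below lamp_grip, 16 mm below the lugs' undersides. Aluminium barrel 40 mm in diameter, its last 8 mm taper to a foot 30 mm in diameter. The lugs bear 25 mm from the axis: 1 N m of twist against the stop already loads the meter with 40 N in all.
- meter: The fixed low grey bench meter: case 170 x 190 mm, top 36 mm above the worktop, display and keys on the robot's side; x from front to back, z up. On it stands the socket, a black and aluminium turret 75 mm in diameter; socket_mouth lies 15 mm along x and 75 mm above this origin.
- socket_mouth (a point): Centre of the socket's rim (its top face); axes as meter. Bore 43.2 mm wide; two opposite slots 8.6 mm wide run down its wall from the rim. The ring with the slots is clamped up to 0.42 rad either way off this x axis, which this pose does NOT show: look for the slots or feel for them with the lugs. lamp_grip is 58 mm above this point when the lugs rest on the rim.
- socket_spring (a point): Centre of the brass spring plate's top in the bore as it stands unloaded, 25 mm below socket_mouth; fixed point, axes as meter. The spring gives 3.5 N at first touch (lamp_grip 49 mm above socket_mouth), rising 0.5 N per mm, to a hard end 13.5 mm further down (lamp_grip 35.5 mm above socket_mouth).
- socket_track (a point): Point on the socket's axis at the level of the notches' roof, 8 mm below socket_mouth. Each slot leads down, then clockwise (from above) under a land to a notch, as wide as the slot and open upward, centred 0.733 rad on; the stop is met 0.05 rad past that centre; the other way is blocked. lamp_grip above socket_mouth: 39.5 mm or less to pass under the land, 44 mm locked in the notch, with 6 N of spring left.
- dish: bystander: ribbed clear sample dish 48 mm wide, 17 mm tall; origin under its centre
- dropper: bystander: white dropper bottle 27 mm wide, 85 mm tall; origin under its centre
- jar: bystander: white screw-top reagent jar 66 mm wide, 125 mm tall; origin under its centre
- syringe: bystander: plastic dosing syringe lying on the worktop, 115 mm long (y), 26 mm wide, 13 mm tall; origin under its centre
- pouch: bystander: small crumpled white pouch 56 x 53 mm, 25 mm tall; origin under its centre
- disc: bystander: flat black disc with a ring of holes, 49 mm wide, 12 mm tall; origin under its centre
There are look-alikes about, which are no part of the job. What is shaped like the lamp but pink or purple is not meant.

How it is judged:
On the way:
1. the lamp is pressed into the socket, deep enough for its lugs to pass under the lands (z of lamp_grip in the frame of socket_mouth below 0.0403 m and horizontal distance between lamp_grip and socket_mouth below 0.006 m), for 0.1 s.
At the end, for the whole second after the job is handed in: The released lamp sits locked in the socket's notches: its grip point 42.3 to 45.8 mm above the rim, within 4 mm of the socket's axis, tilted less than 0.1 rad (z of lamp_grip in the frame of socket_mouth between 0.0423 and 0.0458 m and horizontal distance between lamp_grip and socket_mouth below 0.004 m and angle between lamp_grip's own z axis and vertical below 0.1 rad); the robot touches nothing.
It fails at once if the lamp presses on the meter with more than 40 N (contact force between lamp and meter above 40 N).
It fails at once if a bystander is moved by more than 20 mm (distance of any of dish, dropper, jar, syringe, pouch, disc from where it was at the start of the episode above 0.02 m).
It also fails if it takes over 72 s, if anything falls off the work surface, if the arm or the gripper's body presses on something with over 40 N, if the wrist force passes 120 N, or if a joint passes its speed limit or range.

ROBOT

A 6-joint arm with a two-finger parallel gripper is mounted at the origin on a cart in front of the work surface, level with it; the furniture and walls round the work are solid. World frame = base frame: x ahead of the robot, y to its left, z up, the work surface at z = 0. Lengths are in m, angles in rad, forces in N, time in s.
With the tool pointing down it reaches from about 0.375 to 0.9 m from the base axis. Payload 3.1 kg.
Tool frame: the origin (TCP) lies at the centre of the arm's flange, where the gripper is bolted on; the fingertips stand 173 mm ahead of it and the grasp point (between the pads) lies 155 mm ahead of it; z points along the fingers, y is the line along which they close (so a half turn about z gives the same grasp; the last joint's range is limited). The gripper opens to 85 mm and grips with 20 to 120 N. Pads are 22 mm wide; open, the fingers measure 114 mm over their backs; the gripper's body (76 mm by 85 mm) begins 54 mm behind the grasp point. The pads swing forward as they close: fully open they stand 13 mm farther back than shut.
Start: joints at [-1.379, 0.527, 1.433, -0, 1.181, -0.178], TCP at [0.226, -0.582, 0.405] pointing down, gripper open.
Joint ranges: [-3.08, 3.08], [-0.75, 2.2], [0.22, 2.44], [-1.43, 4.57], [0, 2.65], [-2.85, 2.85]. Speed limits (rad/s): [2.79, 2.79, 3.14, 3.14, 3.14, 3.14].

INTERFACE

Orientations are given as a unit quaternion [x, y, z, w].
In Python, from station import * gives the robot as it stands.
- The arm moves only by the shell command python3 -m jog 'ROWS' [OPENING] [FORCE]. ROWS is a JSON object of lists of equal length, an entry for each row: "linear": the shift along the world's x, y, z in mm, a list of three; "turn": the turn about the world's z in units of 5 degrees (1.0 is 5 degrees). A call has 1 to 12 rows; each row shifts and turns the commanded pose from where the row before left it; what a row does not reach is not made up. A row lasts 1/8 s, in which the tool goes at most 62.5 mm and 10.7 degrees, less where a joint would pass 70% of its speed; a pose out of reach is approached as far as the arm can. A call is refused whole if a number of a shift passes 62.5 or a number of a turn 1, either way. A call with a gripper value outside its range is refused whole. OPENING is the opening, from 0 (shut) to 1 (fully open), set as the call begins (- or left out, the last holds). The fingers move at their own pace and stop on an object; FORCE is the grip in N (left out, the last holds). Time passes only in rows, so rows that do not move let the fingers close. It gives the time, the measured TCP pose, the force, the opening and the grip force at its end, in the units of the state.
- sense(): the state, without advancing time (a new reading comes with each control period).
- snapshot(name): name is "side" or "top" or "wrist"; returns the picture (480x640x3 uint8, red, green, blue); there is no depth.
- get_calibration(name): a dict with "fx", "fy", "cx", "cy" (pixels), "world_to_cam" (4x4, takes a point from world to camera coordinates). Camera axes: x right, y down, z forward; pixel columns grow to the right and rows downward; lengths in m; the calibration is good to about 2 mm. A picture is of the moment at which its call begins: read the wrist's pose just before it. get_calibration takes no time and is no camera call; for the wrist camera it gives the pose at the moment of the call.
- sign_off(): hands the job in; it is judged then, once.
The state is a dict: "t": time; "q": joint angles; "qd": joint speeds; "tau": joint torques, N m; "tcp_pos": TCP position; "tool_rot": TCP orientation; "force": force on the tool from outside, world axes, zero at the start; "ft_torque": the same for the moment, N m; "finger_gap": opening from 0.0 (shut) to 1.0 (fully open); "gripper_force": force on a finger pad.
Only numpy, scipy, OpenCV 4.12 (cv2) and the standard library are available. Lean on these libraries where they do the work, as an engineer would, in place of code of your own. Each camera call takes 0.05 s, during which the arm holds its last target. There are 200 camera calls.

## Working session

There is one attempt and no reset: what is moved stays moved. The work goes in short steps, Python scripts to look and compute and a shell command to move; the robot and the scene stay as the last step left them, time stands still between calls to the robot, and variables do not carry over. Pictures are saved under pics/ and viewed, at most 10 in all, crops included, and the job is handed in when it is done.

```bash
ls; mkdir -p pics; python3 - <<'E'
from station import *
import cv2,json
for n in("side","top"):
    cv2.imwrite(f"pics/{n}0.png",snapshot(n)[:,:,::-1])
    c=get_calibration(n);print(n,c)
s=sense();print({k:s[k] for k in("t","tcp_pos","tool_rot","force","finger_gap")})
E
```

```text
pics
side {'fx': 470.5033091194754, 'fy': 470.5033091194754, 'cx': 320.41543224198386, 'cy': 230.09721458111383, 'world_to_cam': array([[-0.9682429 , -0.24922189, -0.0198528 ,  0.56169799],
       [-0.1403712 ,  0.60762244, -0.78172303,  0.13231022],
       [ 0.20688549, -0.75411101, -0.62330969,  0.86394418],
       [ 0.        ,  0.        ,  0.        ,  1.        ]])}
top {'fx': 571.0063465876727, 'fy': 571.0063465876727, 'cx': 318.5700804302656, 'cy': 239.87988628817914, 'world_to_cam': array([[-0.01590729, -0.99976621,  0.01464542,  0.03107436],
       [-0.99658576,  0.01466646, -0.08125096,  0.54392756],
       [ 0.08101717, -0.0158879 , -0.99658607,  1.29064452],
       [ 0.        ,  0.        ,  0.        ,  1.        ]])}
{'t': 0.1, 'tcp_pos': array([ 0.22644471, -0.5821979 ,  0.40383399]), 'tool_rot': array([ 9.82865034e-01,  1.84324048e-01, -1.34269352e-06, -9.85021562e-04]), 'force': array([ 0.23760099, -0.24286994,  0.73010506]), 'finger_gap': 1.001659548943913}
```

View pics/top0.png

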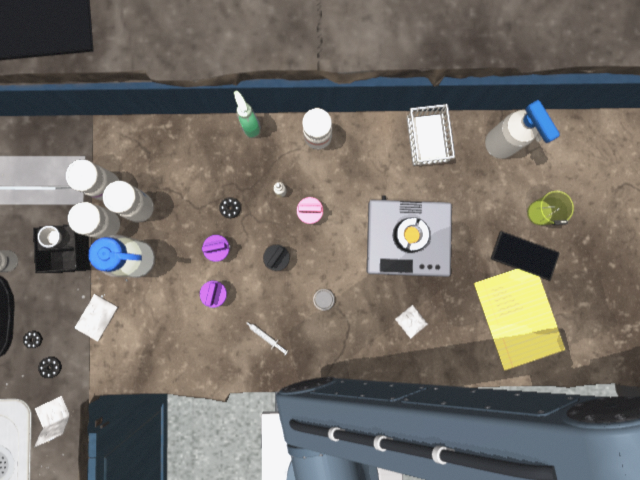

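View pics/side0.png

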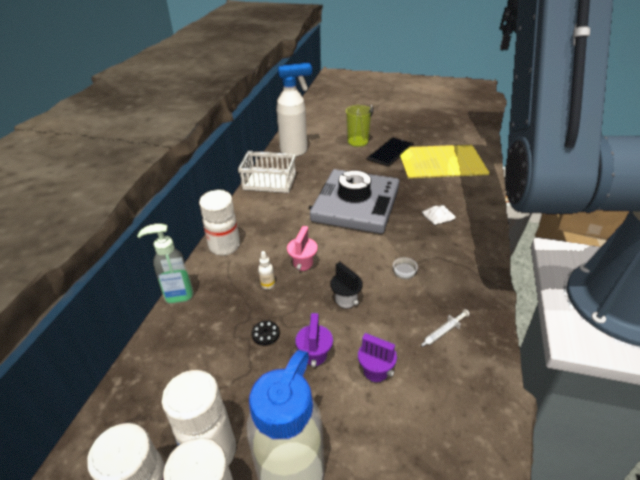

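The top view shows four lamp-shaped things: black at (277,257), pink at (310,210), and purple at (216,248) and (213,294). The flat black disc with holes at (230,208) also looks similar. I choose the black one at (277,257); the side view shows it at (346,285) with an aluminium barrel. The meter is at (410,238), with its socket at about (411,234).

```bash
cat > h.py <<'E'
import numpy as np,cv2
from station import *
def ray(c,u,v):
    T=np.array(c["world_to_cam"]);R=T[:3,:3];o=-R.T@T[:3,3]
    return o,R.T@np.array([(u-c["cx"])/c["fx"],(v-c["cy"])/c["fy"],1])
def onplane(c,u,v,z):
    o,d=ray(c,u,v);return o+d*(z-o[2])/d[2]
def proj(c,p):
    T=np.array(c["world_to_cam"]);q=T[:3,:3]@np.array(p)+T[:3,3]
    return c["fx"]*q[0]/q[2]+c["cx"],c["fy"]*q[1]/q[2]+c["cy"]
E
python3 - <<'E'
from h import *
im=cv2.imread("pics/top0.png");c=get_calibration("top")
a=cv2.resize(im[227:287,247:307],(400,400),interpolation=cv2.INTER_CUBIC)
b=cv2.resize(im[204:264,381:441],(400,400),interpolation=cv2.INTER_CUBIC)
cv2.imwrite("pics/crop0.png",np.hstack([a,b]))
print("lamp head",onplane(c,277,257,.05),"socket",onplane(c,411,235,.075))
# meter top: grey mask
E
```

```text
lamp head [0.50493126 0.11697788 0.05      ] socket [ 0.5478439  -0.18105477  0.075     ]
```

View pics/crop0.png

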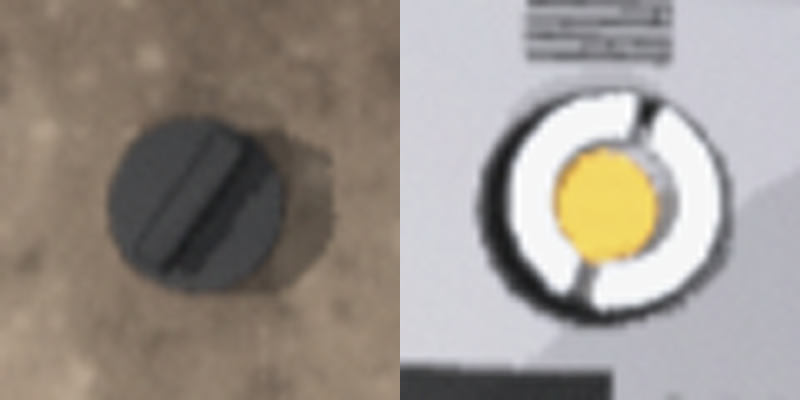

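The lamp crop shows a black head with its wing running from (150,245) to (235,145). The socket crop shows the slots at (648,110) and (582,285), with the white ring centred at about (614,199). Next I work out the moves.

```bash
python3 - <<'E'
from h import *
c=get_calibration("top");cr=lambda x,y,ox,oy:(ox+(x+.5)/6.6667-.5,oy+(y+.5)/6.6667-.5)
P=lambda x,y,ox,oy,z:onplane(c,*cr(x,y,ox,oy),z)
# head disc bounds, wing ends
h=P(194,205,247,227,.05);a=P(235,145,247,227,.084);b=P(150,245,247,227,.084)
print("head",h,"wing",(a+b)/2,np.arctan2(*(a-b)[1::-1]))
im=cv2.imread("pics/top0.png").astype(int);g=im[227:287,247:307].sum(2)
m=(g<230).astype(np.uint8)
s=P(648-400,110,381,204,.075);t=P(582-400,285,381,204,.075);r=P(214.5,199,381,204,.075)
print("slots",s,t,"mid",(s+t)/2,"ring",r,"ang",np.arctan2(*(s-t)[1::-1]))
w=get_calibration("wrist");S=sense();T=np.array(w["world_to_cam"]);R=T[:3,:3]
print("wristcam",-R.T@T[:3,3]-S["tcp_pos"],R[2],w["fx"],"tcp",S["tcp_pos"])
# meter edges in top picture (z=.036)
for q in((369,201),(451,203),(450,275),(368,274)):print(onplane(c,*q,.036))
E
```

```text
head [0.50424756 0.11995195 0.05      ] wing [0.505791   0.11836469 0.084     ] -0.715497586327479
slots [ 0.58083988 -0.19707909  0.075     ] [ 0.52284262 -0.17340616  0.075     ] mid [ 0.55184125 -0.18524262  0.075     ] ring [ 0.5512856  -0.18503782  0.075     ] ang -0.3875324902292563
wristcam [ 0.07796439  0.03032496 -0.03045405] [-0.30257205 -0.11495653 -0.94616867] 414.5228312918772 tcp [ 0.22644471 -0.5821979   0.40383399]
[ 0.6307974 -0.093918   0.036    ]
[ 0.62358835 -0.28215107  0.036     ]
[ 0.45881903 -0.27413244  0.036     ]
[ 0.46399165 -0.08779527  0.036     ]
```

The socket is at about (0.5515, -0.185) with slot yaw -0.388. The lamp is at about (0.505, 0.119) with wing yaw -0.715. I will grip with tool yaw 2.427, which gives joint 6 plenty of range.

```bash
python3 -m jog '{"linear":[[11.6,29.2,-2.5],[11.6,29.2,-2.5],[11.6,29.2,-2.5],[11.6,29.2,-2.5],[11.6,29.2,-2.5],[11.6,29.2,-2.5],[11.6,29.2,-2.5],[11.6,29.2,-2.5],[11.6,29.2,-2.5],[11.6,29.2,-2.5],[11.6,29.2,-2.5],[11.6,29.2,-2.5]],"turn":[1,1,1,1,1,1,1,1,1,1,1,1]}' 1
python3 -m jog '{"linear":[[11.6,29.2,-2.5],[11.6,29.2,-2.5],[11.6,29.2,-2.5],[11.6,29.2,-2.5],[11.6,29.2,-2.5],[11.6,29.2,-2.5],[11.6,29.2,-2.5],[11.6,29.2,-2.5],[11.6,29.2,-2.5],[11.6,29.2,-2.5],[11.6,29.2,-2.5],[0,0,0]],"turn":[1,1,1,1,1,1,1,1,1,1,1,0.5]}'
python3 - <<'E'
from h import *
S=sense();c=get_calibration("wrist");im=snapshot("wrist")[:,:,::-1];cv2.imwrite("pics/w1.png",im)
import pickle;pickle.dump((c,S),open("w1.pkl","wb"))
print(S["tcp_pos"],S["tool_rot"],S["q"],S["t"],"expect lamp at",proj(c,[.505,.119,.084]))
E
```

```text
t: 1.6
tcp_pos: [0.3659, -0.2311, 0.3745]
tool_rot: [0.758, 0.652, 0.0, -0.0]
force: [0.5, -0.7, 0.0]
finger_gap: 1.0
gripper_force: 0.0
t: 3.1
tcp_pos: [0.4937, 0.0909, 0.3468]
tool_rot: [0.35, 0.937, 0.0, -0.0]
force: [-0.0, -1.2, -0.8]
finger_gap: 0.995
gripper_force: 0.0
[0.49371185 0.0908888  0.34677977] [ 3.50118641e-01  9.36705347e-01  1.50503958e-04 -8.23565559e-05] [-4.09850087e-02  4.48810943e-01  1.79713864e+00  4.32121820e-04
  8.95705893e-01 -8.96655880e-01] 3.1 expect lamp at (np.float64(365.47022224982095), np.float64(225.20123487553604))
```

View pics/w1.png

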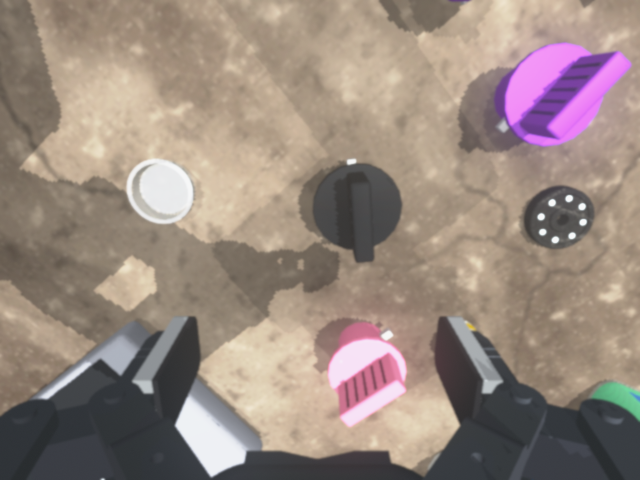

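The wrist view shows the black lamp head centred at about (357,206). The top face of its wing runs from about (360,176) to (364,261). The pink lamp is at (367,375), the disc at (560,217) and the dish at (160,190).

```bash
python3 - <<'E'
from h import *
import pickle
c,S=pickle.load(open("w1.pkl","rb"));im=cv2.imread("pics/w1.png")
a=onplane(c,360,176,.084);b=onplane(c,364,261,.084)
print(a,b,(a+b)/2,np.linalg.norm(a-b),np.arctan2(*(a-b)[1::-1]))
m=(im.max(2)<75).astype(np.uint8);m[:,:300]=0;m[:,410:]=0;m[:150]=0;m[275:]=0
cs=max(cv2.findContours(m,0,1)[0],key=cv2.contourArea);print(cv2.boundingRect(cs))
# head from disc edges left/right/top
for q in((313,206),(401,206),(357,164)):print(onplane(c,*q,.05))
q=S["tool_rot"];print("yaw",2*np.arctan2(q[1],q[0]))
crop=cv2.resize(im[150:280,290:430],(560,520),interpolation=cv2.INTER_CUBIC);g=cv2.convertScaleAbs(crop,alpha=2.2,beta=0);cv2.imwrite("pics/w1c.png",g)
E
```

```text
[0.48026809 0.13495499 0.084     ] [0.52211534 0.10407328 0.084     ] [0.50119171 0.11951413 0.084     ] 0.05200838609410609 2.50583991901142
(316, 172, 78, 89)
[0.48258751 0.09722311 0.05      ]
[0.52087245 0.141262   0.05      ]
[0.48017851 0.13683576 0.05      ]
yaw 2.426197125194924
```

View pics/w1c.png

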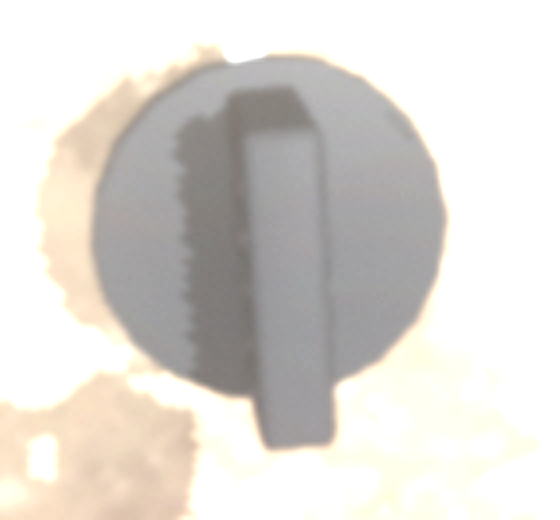

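The enlarged crop shows the wing's top face with end midpoints (283,130) and (300,447), which are (360.9,182.5) and (365.1,261.7) in the full picture. The head disc is round it.

```bash
python3 - <<'E'
from h import *
import pickle
c,S=pickle.load(open("w1.pkl","rb"))
a=onplane(c,360.9,182.5,.084);b=onplane(c,365.1,261.7,.084);m=(a+b)/2
print(m,np.linalg.norm(a-b),np.arctan2(*(a-b)[1::-1]))
h=(onplane(c,290+92/4,150+225/4,.05)+onplane(c,290+446/4,150+225/4,.05))/2
print(h)
print("shift",(m-S["tcp_pos"])*1000)
E
```

```text
[0.50320013 0.11864117 0.084     ] 0.048761984785175745 2.512153114404346
[0.5019714  0.11925942 0.05      ]
shift [   9.48827877   27.7523672  -262.77976551]
```

```bash
python3 -m jog '{"linear":[[4.5,14,0],[4.5,14,0],[0,0,-20],[0,0,-25],[0,0,-25],[0,0,-22],[0,0,-15],[0,0,-10],[0,0,0]],"turn":[0.45,0.45,0,0,0,0,0,0,0]}' 0.5
python3 - <<'E'
from h import *
S=sense();q=S["tool_rot"];print(S["tcp_pos"],"yaw",2*np.arctan2(q[1],q[0]),S["force"])
E
python3 -m jog '{"linear":[[0,0,0],[0,0,0],[0,0,0],[0,0,0],[0,0,0],[0,0,0]],"turn":[0,0,0,0,0,0]}' 0 70
```

```text
t: 4.28
tcp_pos: [0.5023, 0.1172, 0.2298]
tool_rot: [0.315, 0.949, -0.0, -0.0]
force: [-0.3, -0.4, 0.1]
finger_gap: 0.499
gripper_force: 0.0
[0.50230057 0.11719698 0.22977162] yaw 2.5002309746711595 [-0.31695145 -0.43257903  0.08577528]
t: 5.03
tcp_pos: [0.5026, 0.1171, 0.231]
tool_rot: [0.315, 0.949, 0.0, 0.001]
force: [-0.5, 0.6, 6.7]
finger_gap: 0.124
gripper_force: 69.0
```

```bash
python3 -m jog '{"linear":[[0,0,10],[0,0,30],[0,0,40],[0,0,40],[0,0,20],[0,0,0]],"turn":[0,0,0,0,0,0]}' 
python3 -m jog '{"linear":[[3,-20,0],[5,-30,0],[5,-32,0],[5,-32,0],[5,-32,0],[5,-32,0],[5,-32,0],[5,-32,0],[5,-30,0],[5,-20,0],[1,-10,0],[0,0,0]],"turn":[0.2,0.3,0.3,0.3,0.3,0.3,0.3,0.3,0.3,0.3,0,0]}' 
python3 - <<'E'
from h import *
import pickle
S=sense();c=get_calibration("wrist");im=snapshot("wrist")[:,:,::-1];cv2.imwrite("pics/w2.png",im)
pickle.dump((c,S),open("w2.pkl","wb"));q=S["tool_rot"]
print(S["tcp_pos"],2*np.arctan2(q[1],q[0]),S["force"],S["t"],S["finger_gap"])
E
```

```text
t: 5.78
tcp_pos: [0.5024, 0.1171, 0.3718]
tool_rot: [0.315, 0.949, 0.001, 0.002]
force: [0.0, -0.7, -1.7]
finger_gap: 0.123
gripper_force: 68.4
t: 7.28
tcp_pos: [0.5509, -0.185, 0.3691]
tool_rot: [0.194, 0.981, 0.0, -0.001]
force: [-0.3, 0.2, -1.9]
finger_gap: 0.124
gripper_force: 68.5
[ 0.55091491 -0.18502869  0.36910632] 2.7518999745907022 [-0.30509576  0.22689403 -1.8507585 ] 7.275 0.12358358998754759
```

View pics/w2.png

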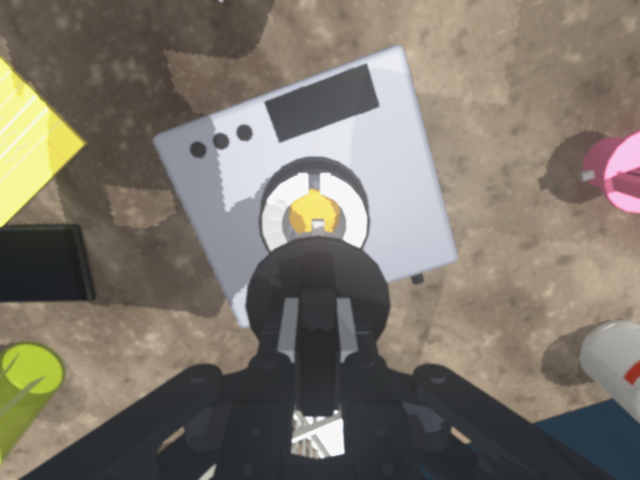

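The wrist view shows the ring centred near (314.5,218), with its near slot at (314,183). The held lamp's head disc spans columns 246–390, with its near edge at y=236. Wing and slot are both nearly vertical in the picture, so the yaw agrees well.

```bash
python3 - <<'E'
from h import *
import pickle
c,S=pickle.load(open("w2.pkl","rb"));im=cv2.imread("pics/w2.png")
y=2.752;X=np.array([np.cos(y),np.sin(y)]);Y=np.array([np.sin(y),-np.cos(y)])
t=S["tcp_pos"][:2]
loc=lambda p:np.array([(p[:2]-t)@X,(p[:2]-t)@Y])*1e3
# white ring rows/cols
m=((im.min(2)>150)&(im.max(2)-im.min(2)<40)).astype(np.uint8)
for r in(200,210,218,226):
    x=np.flatnonzero(im[r,225:400].max(1)<110)+225;print(r,x.min() if len(x) else 0, [int(v) for v in x[np.flatnonzero(np.diff(x)>8)]],[int(v) for v in x[np.flatnonzero(np.diff(x)>8)+1]])
col=im[150:245,300:332:10].max(2)
for x in(290,300,314,330,340):
    print(x,[int(v) for v in im[150:245:4,x].max(1)])
for n,q,z in(("Lt",(263,216),.075),("R",(367,216),.075),("top",(314.5,174),.075),("turrettop",(315,157),.069),("slot",(314.3,183),.075)):print(n,loc(onplane(c,*q,z)))
for n,q,z in(("lampL",(246,300),.187),("lampR",(390,300),.187),("lampTop",(318,236.5),.182)):print(n,loc(onplane(c,*q,z)))
E
```

```text
200 262 [265] [364]
210 261 [] []
218 259 [] []
226 260 [] []
290 [236, 236, 235, 161, 100, 91, 99, 223, 247, 247, 247, 247, 247, 246, 191, 178, 187, 196, 178, 156, 155, 147, 141, 83]
300 [236, 237, 166, 101, 92, 97, 247, 247, 247, 247, 247, 247, 244, 246, 246, 246, 235, 206, 207, 205, 202, 163, 101, 85]
314 [238, 236, 110, 94, 95, 110, 128, 151, 169, 164, 228, 246, 246, 246, 246, 246, 246, 224, 228, 228, 168, 159, 86, 91]
330 [238, 238, 200, 110, 96, 98, 220, 247, 247, 247, 247, 247, 224, 235, 245, 246, 246, 246, 242, 240, 237, 154, 95, 96]
340 [238, 238, 238, 196, 111, 98, 101, 136, 247, 247, 247, 247, 247, 247, 223, 161, 161, 152, 148, 149, 151, 151, 127, 92]
Lt [  7.05542104 -35.51938068]
R [ 7.02324548 33.30180429]
top [34.99512777 -1.37655989]
turrettop [44.94765037 -1.06296725]
slot [29.15941056 -1.51914981]
lampL [  3.72211186 -28.80794996]
lampR [ 3.68742429 29.99681668]
lampTop [29.40391905  0.59479467]
```

The lamp should shift about 1.2 mm along tool x and 1.5 mm along tool -y. I'll make a moderate correction and start down, watching the force.

```bash
python3 -m jog '{"linear":[[-1.3,-0.9,-10],[0,0,-20],[0,0,-20],[0,0,-8],[0,0,-2],[0,0,-2],[0,0,-2],[0,0,-1],[0,0,0]],"turn":[0,0,0,0,0,0,0,0,0]}'
python3 - <<'E'
from station import *
s=sense();print(s["tcp_pos"],s["force"],s["ft_torque"])
E
```

```text
t: 8.45
tcp_pos: [0.55, -0.1858, 0.3053]
tool_rot: [0.193, 0.981, -0.0, 0.0]
force: [0.8, -0.1, -2.1]
finger_gap: 0.121
gripper_force: 68.5
[ 0.54999561 -0.18581929  0.30533819] [ 0.77494151 -0.09416859 -2.10272558] [ 0.01948905  0.04733739 -0.02583797]
```

```bash
python3 -m jog '{"linear":[[0,0,-1],[0,0,-1],[0,0,-1],[0,0,-1],[0,0,-1],[0,0,-1],[0,0,0]],"turn":[0,0,0,0,0,0,0]}'
python3 - <<'E'
from station import *
s=sense();print(s["tcp_pos"],s["force"],s["ft_torque"])
E
```

```text
t: 9.32
tcp_pos: [0.55, -0.1858, 0.2991]
tool_rot: [0.193, 0.981, 0.0, -0.0]
force: [-0.3, -0.2, -2.1]
finger_gap: 0.126
gripper_force: 68.5
[ 0.54996712 -0.18579894  0.29911119] [-0.26739242 -0.21536106 -2.12175058] [0.07857778 0.01281579 0.04530414]
```

```bash
python3 -m jog '{"linear":[[0,0,-1],[0,0,-1],[0,0,-1],[0,0,-1],[0,0,0]],"turn":[0,0,0,0,0]}'
python3 - <<'E'
from station import *
s=sense();print(s["tcp_pos"],s["force"],s["ft_torque"])
E
```

```text
t: 9.95
tcp_pos: [0.55, -0.1858, 0.2951]
tool_rot: [0.193, 0.981, 0.0, -0.0]
force: [-0.5, -0.3, -2.2]
finger_gap: 0.127
gripper_force: 68.4
[ 0.54997428 -0.18576854  0.29511412] [-0.52686421 -0.29912112 -2.2024894 ] [-0.02111379  0.00291269  0.04285408]
```

```bash
python3 -m jog '{"linear":[[0,0,-1],[0,0,-1],[0,0,-1],[0,0,-1],[0,0,0]],"turn":[0,0,0,0,0]}'
python3 - <<'E'
from station import *
s=sense();print(s["tcp_pos"],s["force"],s["ft_torque"])
E
python3 -m jog '{"linear":[[0,0,-1],[0,0,-1],[0,0,0]],"turn":[0,0,0]}'
```

```text
t: 10.58
tcp_pos: [0.55, -0.1858, 0.2911]
tool_rot: [0.193, 0.981, 0.0, -0.0]
force: [-0.7, 0.2, -1.4]
finger_gap: 0.126
gripper_force: 68.4
[ 0.54996379 -0.18576953  0.29108482] [-0.65444993  0.20636821 -1.40449301] [-0.00398405  0.04831862  0.01925098]
t: 10.95
tcp_pos: [0.55, -0.1858, 0.2891]
tool_rot: [0.193, 0.981, 0.0, -0.0]
force: [-0.3, -0.2, -1.1]
finger_gap: 0.131
gripper_force: 68.4
```

```bash
python3 -m jog '{"linear":[[0,0,-1],[0,0,-1],[0,0,0]],"turn":[0,0,0]}'
python3 -m jog '{"linear":[[0,0,-1],[0,0,-1],[0,0,0]],"turn":[0,0,0]}'
python3 - <<'E'
from station import *
s=sense();print(s["tcp_pos"],s["force"],s["ft_torque"])
E
```

```text
t: 11.32
tcp_pos: [0.55, -0.1858, 0.2871]
tool_rot: [0.193, 0.981, 0.0, -0.0]
force: [0.5, -0.4, -1.1]
finger_gap: 0.128
gripper_force: 68.4
t: 11.7
tcp_pos: [0.55, -0.1858, 0.2851]
tool_rot: [0.193, 0.981, 0.0, -0.0]
force: [-1.1, 0.1, -1.3]
finger_gap: 0.129
gripper_force: 68.4
[ 0.54996673 -0.18577123  0.285103  ] [-1.13230123  0.14939633 -1.27344311] [ 0.01297483  0.00326263 -0.02650382]
```

The lugs are past the rim with no contact, so they are in the slots. The spring should meet the lamp at TCP z of about 0.281.

```bash
python3 -m jog '{"linear":[[0,0,-1],[0,0,-1],[0,0,0]],"turn":[0,0,0]}'
python3 -m jog '{"linear":[[0,0,-1],[0,0,-1],[0,0,0]],"turn":[0,0,0]}'
python3 -m jog '{"linear":[[0,0,-1],[0,0,-1],[0,0,0]],"turn":[0,0,0]}'
python3 - <<'E'
from station import *
s=sense();print(s["tcp_pos"],s["force"],s["ft_torque"])
E
```

```text
t: 12.08
tcp_pos: [0.55, -0.1858, 0.2831]
tool_rot: [0.193, 0.981, 0.0, -0.0]
force: [0.3, -0.7, -1.4]
finger_gap: 0.126
gripper_force: 68.4
t: 12.45
tcp_pos: [0.55, -0.1858, 0.2811]
tool_rot: [0.193, 0.981, 0.0, -0.0]
force: [-0.1, 0.1, -1.8]
finger_gap: 0.125
gripper_force: 68.4
t: 12.82
tcp_pos: [0.5502, -0.1859, 0.2796]
tool_rot: [0.193, 0.981, -0.0, 0.0]
force: [-0.8, -0.2, 2.5]
finger_gap: 0.127
gripper_force: 68.9
[ 0.55018378 -0.18590544  0.27957506] [-0.8319722  -0.1963087   2.51865158] [ 0.01618901  0.06541605 -0.03517724]
```

```bash
python3 -m jog '{"linear":[[0,0,-1],[0,0,-1],[0,0,0]],"turn":[0,0,0]}'
python3 -m jog '{"linear":[[0,0,-1],[0,0,-1],[0,0,-1],[0,0,0]],"turn":[0,0,0,0]}'
python3 - <<'E'
from station import *
s=sense();print(s["tcp_pos"],s["force"],s["ft_torque"])
E
```

```text
t: 13.2
tcp_pos: [0.5502, -0.1859, 0.2774]
tool_rot: [0.193, 0.981, -0.0, 0.0]
force: [0.5, -0.4, 2.8]
finger_gap: 0.127
gripper_force: 69.1
t: 13.7
tcp_pos: [0.5502, -0.1859, 0.2743]
tool_rot: [0.193, 0.981, -0.0, 0.0]
force: [0.1, -0.8, 5.5]
finger_gap: 0.125
gripper_force: 69.4
[ 0.55016702 -0.18591593  0.27432621] [ 0.06882627 -0.77660581  5.45917662] [-0.12069384 -0.13550322 -0.03410048]
```

```bash
python3 -m jog '{"linear":[[0,0,-1],[0,0,-1],[0,0,-1],[0,0,-1],[0,0,0]],"turn":[0,0,0,0,0]}'
python3 -m jog '{"linear":[[0,0,-1],[0,0,-0.7],[0,0,0]],"turn":[0,0,0]}'
python3 - <<'E'
from station import *
s=sense();print(s["tcp_pos"],s["force"],s["ft_torque"])
E
```

```text
t: 14.32
tcp_pos: [0.5502, -0.1859, 0.2706]
tool_rot: [0.193, 0.981, -0.0, 0.0]
force: [-0.6, 0.1, 6.5]
finger_gap: 0.13
gripper_force: 69.7
t: 14.7
tcp_pos: [0.5502, -0.1859, 0.2691]
tool_rot: [0.193, 0.981, -0.0, 0.0]
force: [0.6, -0.6, 7.4]
finger_gap: 0.125
gripper_force: 69.8
[ 0.55018205 -0.18588246  0.26908018] [ 0.61855963 -0.58242768  7.3912518 ] [-0.06216652  0.02978445 -0.01204036]
```

```bash
python3 -m jog '{"linear":[[0,0,0],[0,0,0],[0,0,0],[0,0,0],[0,0,0]],"turn":[-0.4,-0.4,-0.4,-0.4,0]}'
python3 - <<'E'
from station import *
import numpy as np
s=sense();q=s["tool_rot"];print(s["tcp_pos"],s["force"],s["ft_torque"],2*np.arctan2(q[1],q[0]))
E
```

```text
t: 15.32
tcp_pos: [0.5502, -0.186, 0.2692]
tool_rot: [0.261, 0.965, -0.0, 0.001]
force: [0.0, -0.8, 7.1]
finger_gap: 0.128
gripper_force: 69.8
[ 0.55022984 -0.18598225  0.26916049] [ 5.30652940e-03 -8.24737166e-01  7.05146554e+00] [-0.09350661 -0.02083602 -0.00315121] 2.613423074513583
```

Free under the land at 8° with no torque. Keep turning.

```bash
python3 -m jog '{"linear":[[0,0,0],[0,0,0],[0,0,0],[0,0,0],[0,0,0],[0,0,0]],"turn":[-0.5,-0.5,-0.5,-0.5,-0.5,0]}'
python3 - <<'E'
from station import *
import numpy as np
s=sense();q=s["tool_rot"];print(s["tcp_pos"],s["force"],s["ft_torque"],2*np.arctan2(q[1],q[0]))
E
python3 -m jog '{"linear":[[0,0,0],[0,0,0],[0,0,0],[0,0,0],[0,0,0],[0,0,0]],"turn":[-0.5,-0.5,-0.5,-0.5,-0.5,0]}'
python3 - <<'E'
from station import *
import numpy as np
s=sense();q=s["tool_rot"];print(s["tcp_pos"],s["force"],s["ft_torque"],2*np.arctan2(q[1],q[0]))
E
```

```text
t: 16.08
tcp_pos: [0.5502, -0.186, 0.2692]
tool_rot: [0.365, 0.931, -0.0, 0.001]
force: [-0.4, -0.9, 7.5]
finger_gap: 0.127
gripper_force: 69.8
[ 0.55023268 -0.18604282  0.26916505] [-0.35833802 -0.85307011  7.53739043] [-0.12775856 -0.00081551 -0.01921832] 2.395161644573431
t: 16.82
tcp_pos: [0.5502, -0.186, 0.2692]
tool_rot: [0.464, 0.886, -0.0, 0.001]
force: [0.4, -1.1, 8.2]
finger_gap: 0.129
gripper_force: 69.8
[ 0.55024845 -0.186048    0.26919807] [ 0.39416767 -1.06388787  8.19996477] [-0.09639627  0.07469618 -0.05730716] 2.1770650834303726
```

```bash
cat > st.py <<'E'
from station import *
import numpy as np
s=sense();q=s["tool_rot"];print(s["tcp_pos"],s["force"].round(1),s["ft_torque"].round(3),"yaw",round(2*np.arctan2(q[1],q[0]),4))
E
python3 -m jog '{"linear":[[0,0,0],[0,0,0],[0,0,0],[0,0,0],[0,0,0]],"turn":[-0.4,-0.4,-0.3,-0.3,0]}' >/dev/null; python3 st.py
python3 -m jog '{"linear":[[0,0,0],[0,0,0]],"turn":[-0.2,0]}' >/dev/null; python3 st.py
```

```text
[ 0.55023661 -0.18606794  0.26918414] [-0.2  0.2  7.1] [-0.209  0.042 -0.045] yaw 2.0551
[ 0.5502308  -0.18607908  0.26920031] [-0.2 -1.7  7.8] [-0.112  0.022 -0.001] yaw 2.0377
```

```bash
python3 -m jog '{"linear":[[0,0,0],[0,0,0]],"turn":[-0.2,0]}' >/dev/null; python3 st.py
python3 -m jog '{"linear":[[0,0,0],[0,0,0]],"turn":[-0.2,0]}' >/dev/null; python3 st.py
python3 -m jog '{"linear":[[0,0,0],[0,0,0]],"turn":[-0.15,0]}' >/dev/null; python3 st.py
```

```text
[ 0.55021472 -0.18604505  0.2691765 ] [ 0.4 -0.6  7.8] [-0.191  0.085  0.034] yaw 2.0204
[ 0.5500528  -0.18609541  0.26916746] [-1.  -1.   7.9] [-0.203  0.115  0.062] yaw 2.0035
[ 0.54989377 -0.1861604   0.26916534] [-2.1 -1.6  8.4] [-0.258  0.251  0.135] yaw 1.9907
```

```bash
python3 -m jog '{"linear":[[0,0,0],[0,0,0]],"turn":[-0.15,0]}' >/dev/null; python3 st.py
python3 -m jog '{"linear":[[0,0,0],[0,0,0]],"turn":[-0.15,0]}' >/dev/null; python3 st.py
```

```text
[ 0.54972407 -0.18623205  0.26915921] [-2.4 -1.9  8.9] [-0.282  0.346  0.159] yaw 1.9779
[ 0.54956557 -0.18629567  0.2691652 ] [-2.3 -3.3  8.2] [-0.385  0.499  0.203] yaw 1.965
```

```bash
python3 -m jog '{"linear":[[0,0,0],[0,0,0],[0,0,0]],"turn":[0.3,0.3,0]}' >/dev/null; python3 st.py
python3 -m jog '{"linear":[[0,0,1],[0,0,1],[0,0,0]],"turn":[0,0,0]}' >/dev/null; python3 st.py
python3 -m jog '{"linear":[[0,0,0.7],[0,0,0.6],[0,0,0]],"turn":[0,0,0]}' >/dev/null; python3 st.py
```

```text
[ 0.54973505 -0.18615709  0.26900279] [-0.6 -1.5  7.8] [-0.304  0.343  0.059] yaw 2.0163
[ 0.54973324 -0.18613379  0.27090282] [-1.1 -2.1  6.9] [-0.32   0.215  0.033] yaw 2.0163
[ 0.54973988 -0.18614494  0.27211225] [-0.4 -1.1  5.2] [-0.34   0.237 -0.055] yaw 2.0163
```

The lamp rises past the land level with the spring still pushing, so the lugs are in the notches. Keep lifting.

```bash
python3 -m jog '{"linear":[[0,0,0.8],[0,0,0.7],[0,0,0]],"turn":[0,0,0]}' >/dev/null; python3 st.py
python3 -m jog '{"linear":[[0,0,0.5],[0,0,0.4],[0,0,0]],"turn":[0,0,0]}' >/dev/null; python3 st.py
python3 -m jog '{"linear":[[0,0,0.5],[0,0,0]],"turn":[0,0]}' >/dev/null; python3 st.py
```

```text
[ 0.54972696 -0.18613406  0.27347924] [-1.1 -2.1  4.9] [-0.372  0.239  0.021] yaw 2.0163
[ 0.54975225 -0.1861041   0.27424363] [-2.  -2.9  5.1] [-0.493  0.345  0.008] yaw 2.0162
[ 0.54978356 -0.18603816  0.27468482] [-1.5 -3.4  5.1] [-0.802  0.523 -0.006] yaw 2.0161
```

```bash
python3 -m jog '{"linear":[[0,0,0],[0,0,0],[0,0,0],[0,0,0]],"turn":[0,0,0,0]}' 0.4; python3 st.py
python3 -m jog '{"linear":[[0,0,10],[0,0,20],[0,0,30],[0,0,30],[0,0,0]],"turn":[0,0,0,0,0]}'
python3 - <<'E'
from h import *
import pickle
S=sense();c=get_calibration("wrist");im=snapshot("wrist")[:,:,::-1];s=snapshot("side")[:,:,::-1]
cs=get_calibration("side");print(S["force"],proj(cs,[.5502,-.186,.119]),proj(cs,[.5502,-.186,.129]))
u,v=map(int,proj(cs,[.5502,-.186,.1]))
b=cv2.resize(s[v-40:v+40,u-27:u+26],(320,480),interpolation=cv2.INTER_CUBIC)
cv2.imwrite("pics/w3.png",np.hstack([im[:,80:560],b]))
print(u,v,proj(c,[.5502,-.186,.129]),proj(c,[.5502,-.186,.095]))
pickle.dump((c,S),open("w3.pkl","wb"));cv2.imwrite("pics/w3f.png",im)
E
```

```text
t: 21.58
tcp_pos: [0.55, -0.1855, 0.2745]
tool_rot: [0.534, 0.846, 0.0, -0.0]
force: [0.2, 1.1, 0.2]
finger_gap: 0.4
gripper_force: 0.0
[ 0.549981   -0.18554258  0.27445186] [0.2 1.1 0.2] [ 0.016 -0.021  0.05 ] yaw 2.0158
t: 22.2
tcp_pos: [0.5507, -0.1861, 0.3678]
tool_rot: [0.534, 0.846, 0.0, 0.003]
force: [0.0, -0.7, 0.4]
finger_gap: 0.402
gripper_force: 0.0
[ 0.04255091 -0.6795978   0.37440902] (np.float64(353.30248076168374), np.float64(162.05243458871448)) (np.float64(353.4100143326598), np.float64(158.09903950203852))
353 169 (np.float64(314.25931937176415), np.float64(253.19508863661366)) (np.float64(314.4278745660533), np.float64(232.77981086673555))
```

View pics/w3.png

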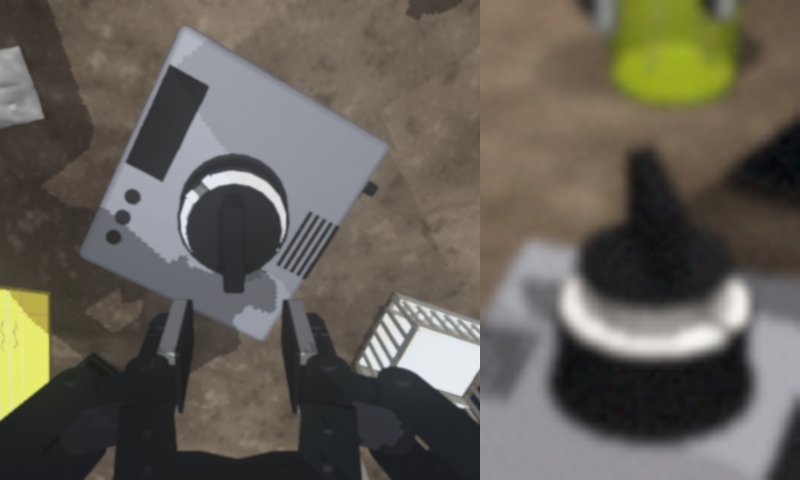

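The lamp sits in the socket, upright, with its wing along the tool direction and the empty slot showing at (202,187) in the left panel. The side crop shows a strip of barrel between head and rim. A quick numerical check of yaw, position and height comes next.

```bash
python3 - <<'E'
from h import *
import pickle
c,S=pickle.load(open("w3.pkl","rb"));im=cv2.imread("pics/w3f.png")
a=onplane(c,311,203,.129);b=onplane(c,313,291,.129);print("wing",(a+b)/2,np.linalg.norm(a-b),np.arctan2(*(a-b)[1::-1]))
# head disc extreme columns: dark within bright ring
for r in(215,222,230):
    d=np.flatnonzero(im[r,240:390].max(1)<75)+240;print(r,d.min(),d.max())
L,R=onplane(c,265+3,225,.095),onplane(c,361,225,.095);print(L,R,(L+R)/2,np.linalg.norm(L-R))
cs=get_calibration("side");x0=353-27;y0=169-40
for h in(.039,.044,.049):
    g=.075+h;k=lambda p:tuple(np.round([480+(proj(cs,p)[0]-x0)*6.04,(proj(cs,p)[1]-y0)*6]))
    yv=2.016;X=np.array([np.cos(yv),np.sin(yv),0])*.025;C=np.array([.5502,-.186,g])
    print(h,"wing ends",k(C+X+[0,0,.01]),k(C-X+[0,0,.01]),"disc underside near",k(C+[-.008,.029,-.03]))
print("rim",k([.5502-.009,-.186+.033,.075]))
E
```

```text
wing [ 0.54799489 -0.18413418  0.129     ] 0.05057252022570245 2.032817520762063
215 270 389
222 269 385
230 268 389
[ 0.5223583  -0.19365517  0.095     ] [ 0.57382568 -0.16919125  0.095     ] [ 0.54809199 -0.18142321  0.095     ] 0.056985743491940244
0.039 wing ends (np.float64(662.0), np.float64(221.0)) (np.float64(629.0), np.float64(154.0)) disc underside near (np.float64(649.0), np.float64(323.0))
0.044 wing ends (np.float64(663.0), np.float64(209.0)) (np.float64(629.0), np.float64(142.0)) disc underside near (np.float64(649.0), np.float64(311.0))
0.049 wing ends (np.float64(663.0), np.float64(197.0)) (np.float64(629.0), np.float64(130.0)) disc underside near (np.float64(649.0), np.float64(300.0))
rim (np.float64(648.0), np.float64(349.0))
```

The lamp's yaw (2.03) and height match the locked position. The side view agrees with 44 mm once its common offset of about 8 crop pixels is removed. The gripper is clear, so I'm handing in.

```bash
python3 -c "
from station import *
print(sign_off())"
```

```text
the job is handed in; nothing more can be done
None
```

The lamp is in the socket, twisted clockwise to the stop and released upright in its notches. The last pictures match the locked height of 44 mm, the gripper is clear, and the job is handed in at about 22 s; no pass or fail result came back.

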